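# Couple the sample wheel to the spinner and load it

## Task

Put the grey sample wheel on the spinner's spindle and, pressing lightly, turn it by its grip until it drops over the drive pins and sits flat, fully down on the flange; let go of it. Then stand the cup with the blue foot upright in one of the wheel's two pockets. Leave the two white cups and the brass disc where they are.

Things in the scene. Friction and masses are not known exactly. Their poses are not given: they have to be found in the camera images.
- wheel_centre (a point): Sample wheel: grey disc 136 mm across, 12 mm thick, 0.22 kg, lying flat on the worktop at the left. This point is on its axis, 23 mm above its underside; x along the bar grip and through both pockets, z up. The blue bar grip stands on its middle: 46 mm long (x), 24 mm wide (flat sides face +y and -y), from the disc's top, 12 mm above the underside, up to 46 mm above it.
- wheel: The wheel again; origin at the centre of its underside, axes as before. Underneath are a blind middle hole for the spindle (14 mm wide, 32 mm deep) and round it six radial spokes with six equal gaps between, which take the drive pins, so it fits the drive at every 60 degrees of turn. The gaps are centred on x and every 60 degrees from it.
- pocket_1 (a point): Floor centre of the pocket on the wheel's +x side, 46 mm from the axis, level with the disc's top. Orange rim 38 mm inside, 43 mm outside, 5 mm high.
- pocket_2 (a point): The same for the pocket on the wheel's -x side.
- spinner: Sample spinner: low white box 150 x 130 mm, 38 mm high, fixed to the worktop at the right; origin under its middle, z up. A round drive flange on its middle carries spindle and pins. The motor holds the flange still (it slips only above 0.6 N m), at an angle that differs every time and is not reported.
- spinner_seat (a point): On the drive axis, on the top face of the aluminium flange (60 mm across), 46 mm above the worktop: the wheel's underside must come to rest here. Three brass drive pins stand on it, 6 mm thick, 8 mm high, at 14.5 mm radius, 120 degrees apart. With its spokes on the pins the wheel rests 8 mm too high; turned up to 60 degrees under about 5 N it drops, with some 5 degrees of play.
- spindle_tip (a point): Tip of the steel spindle, on the drive axis, 30 mm above the flange. 12 mm thick and straight for 23 mm, then tapered to 4 mm at the tip; it centres the wheel within 1 mm.
- sample_cup_2: same part as the next; origin at the centre of its underside.
- sample_cup_2_centre (a point): Sample cup with a blue foot, white above, open at the top; 34 mm across, 24 mm high, 16 g. This point is its centre, 12 mm above its underside; z up. It starts upright on the worktop beyond the wheel, in a row with the two white cups in any order.
- sample_cup_1_centre (a point): All-white sample cup of the same size, a bystander; its centre.
- sample_cup_3_centre (a point): All-white sample cup of the same size, a bystander; its centre.
- brass_disc_centre (a point): Brass disc 32 mm across, 11 mm high, a bystander lying between wheel and spinner; its centre.
Not all that is in view belongs to the job. What is shaped like the sample_cup_2 but black is not meant.

How it is judged:
By the outcome, as a careful person would: the job done as asked, in the order asked, and still so for the second after the job is handed in, with the robot touching nothing.
It also fails if it takes over 58 s, if anything falls off the work surface, if the arm or the gripper's body presses on something with over 40 N, if the wrist force passes 120 N, or if a joint passes its speed limit or range.

## Robot

A 7-joint arm with a two-finger parallel gripper is mounted at the origin on a cart in front of the work surface, level with it; the furniture and walls round the work are solid. World frame = base frame: x ahead of the robot, y to its left, z up, the work surface at z = 0. Lengths are in m, angles in rad, forces in N, time in s.
With the tool pointing down it reaches from about 0.4 to 0.9 m from the base axis. Payload 5.5 kg.
Tool frame: the origin (TCP) lies at the very end of the fingers, on their centre line; the grasp point (between the pads) lies behind it (r.pinch_z is the z of the grasp point in the tool frame, in m); z points along the fingers, y is the line along which they close (so a half turn about z gives the same grasp; the last joint's range is limited). The gripper opens to 85 mm and grips with 20 to 120 N. Pads are 22 mm wide; open, the fingers measure 114 mm over their backs; the gripper's body (76 mm by 85 mm) begins 54 mm behind the grasp point. The pads swing forward as they close: fully open they stand 13 mm farther back than shut.
Start: joints at [-0.867, 0.501, -0.427, 1.55, 0.221, 1.138, -0.21], TCP at [0.277, 0.588, 0.231] pointing down, gripper open.
Joint ranges: [-2.88, 2.88], [-0.31, 2.03], [-1.54, 1.56], [0.2, 2.42], [-1.41, 4.55], [0.19, 2.02], [-2.57, 2.57]. Speed limits (rad/s): [2.57, 2.57, 3.14, 3.14, 3.14, 3.14, 3.14].

## Interface

Orientations are given as a rotation vector (axis times angle).
In Python, from workcell import r gives the robot as it stands. Calls block until the motion is done:
- r.movep(position, orientation): joint-space move of the TCP to a pose.
- r.line_to(position, rot=None, vel=0.15): straight line of the TCP; rot=None keeps the orientation; vel is the mean speed in m/s.
- r.move_j(angles): joint-space move.
- r.set_gripper(opening, effort=None): finger opening in m; effort is the grip in N (None keeps the last); returns when the fingers have stopped.
- r.dwell(seconds).
- r.ik(position, orientation): joint angles nearest the present ones, or None.
- r.read_state(): the state.
- r.get_image(name): name is "scene" or "top"; returns a dict with "frame" (384x512x3 uint8, blue, green, red), "fx", "fy", "cx", "cy" (pixels), "eye" and "orientation" of the camera in the world. Camera axes: x right, y up, looking along -z (the intrinsics and any distortion apply to the point x, -y, -z); pixel columns grow to the right and rows downward; lengths in m; the calibration is good to about 2 mm. A picture is of the moment at which its call begins. There is no depth.
A pose or a line that the arm cannot do raises r.Unreachable and nothing moves.
- r.sign_off(): hands the job in; it is judged then, once.
The state is a dict: "t": time; "joints": joint angles; "qd": joint speeds; "tau": joint torques, N m; "tool_pos": TCP position; "tool_rot": TCP orientation; "ft_force": force on the tool from outside, world axes, zero at the start; "moment": the same for the moment, N m; "width": finger opening in m; "grip_force": force on a finger pad.
Only numpy, scipy, OpenCV 4.12 (cv2) and the standard library are available. Lean on these libraries where they do the work, as an engineer would, in place of code of your own. Each camera call takes 0.05 s, during which the arm holds its last target. There are 200 camera calls.

## Working session

There is one attempt and no reset: what is moved stays moved. The work goes in short steps, each a Python script; the robot and the scene stay as the last script left them, time stands still between calls to the robot, and variables do not carry over. Pictures are saved under pics/ and viewed, at most 10 in all, crops included, and the job is handed in when it is done.

```bash
mkdir -p pics; ls; python3 - <<'E'
from workcell import r
import cv2
for n in("top","scene"):
    d=r.get_image(n); cv2.imwrite(f"pics/{n}0.png",d["frame"])
    print({k:v for k,v in d.items() if k!="frame"})
s=r.read_state(); print(s["t"],s["tool_pos"],s["tool_rot"],s["ft_force"],r.pinch_z,s["width"])
E
```

```text
pics
{'fx': 431.9909164815288, 'fy': 431.9909164815288, 'cx': 254.56466371387282, 'cy': 187.55196214893917, 'eye': array([0.43285185, 0.01588782, 0.91118209]), 'orientation': array([ 0.11175176, -0.11831917, -1.57383496])}
{'fx': 444.9178875505959, 'fy': 444.9178875505959, 'cx': 257.7133857201712, 'cy': 191.86463437086775, 'eye': array([ 0.19489504, -0.55699808,  0.84372283]), 'orientation': array([ 0.69327555, -0.21153627, -0.50896364])}
0.1 [0.27708525 0.58727514 0.23032885] [-6.86701018e-01 -3.06510803e+00  2.72826961e-03] [ 0.53379309 -0.17285288  0.24582962] -0.0187 0.0849819680793384
```

View pics/top0.png

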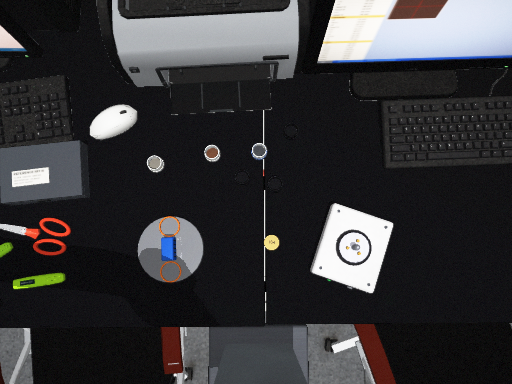

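View pics/scene0.png

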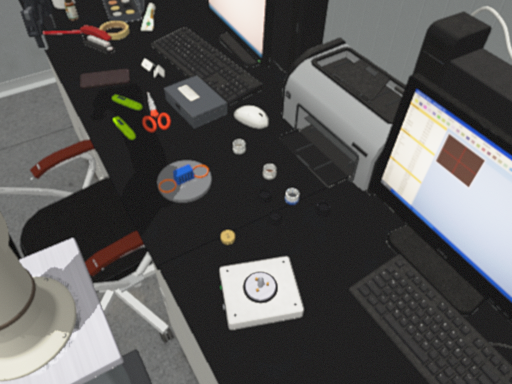

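The top view shows the wheel near (170,249), the spinner near (353,247) and the brass disc at (272,242). The cups are at (155,163), (212,153) and (260,151). Things that could be taken for the blue-foot cup:
- white cups at (155,163) and (212,153)
- black cups at (290,131), (242,178) and (275,184)

The cup at (260,151), which is (292,195) in the scene view, looks to be the one with the blue foot. I'll check it in a close crop.

```bash
python3 - <<'E'
import cv2, numpy as np
t=cv2.imread("pics/top0.png"); s=cv2.imread("pics/scene0.png")
def c(i,x,y,w,h,k): return cv2.resize(i[y:y+h,x:x+w],None,fx=k,fy=k,interpolation=cv2.INTER_CUBIC)
a=c(t,130,210,80,80,5) ; b=c(t,313,207,80,80,5)   # 400 each
d=c(s,225,135,80,40*2-10,4)[:, :] # 320x280
d=cv2.resize(c(s,225,135,80,70,2.5),(200,175))
e=c(s,140,150,80,60,3)  # wheel
low=np.zeros((200,800,3),np.uint8)
k=c(s,230,138,75,70,200/70); low[:,:k.shape[1]]=k[:200]
m=c(t,145,140,130,25,4); low[:100,230:750]=m
cv2.imwrite("pics/crop1.png",np.vstack([np.hstack([a,b]),low]))
E
```

```text
(no output)
```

View pics/crop1.png

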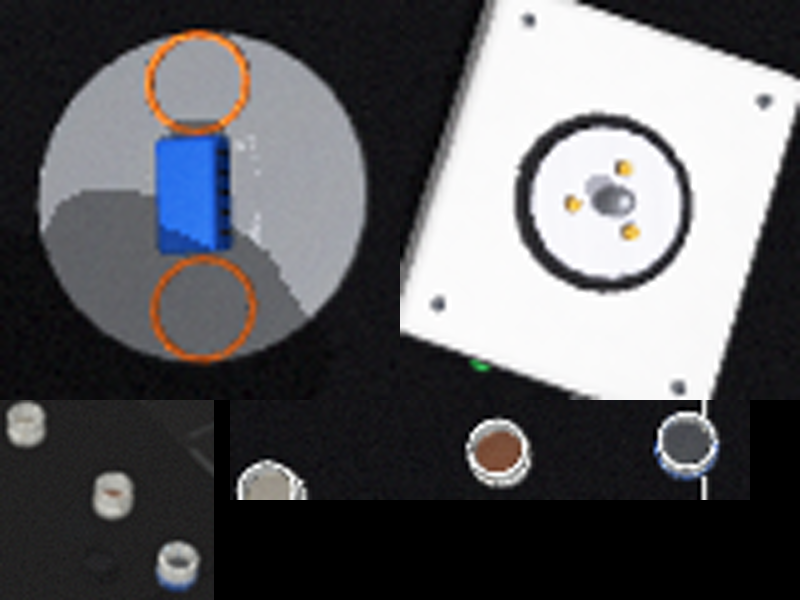

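The close crop settles it: the cup at (260,151) has the blue foot (white above), and the other two in the row are all white. It also shows the wheel's rims near (169.6,226) and (170.6,271.5), the flange near (354,247), and three brass pins. Next I'll compute positions.

```bash
cat > h.py <<'E'
import numpy as np, cv2
from scipy.spatial.transform import Rotation as R
from workcell import r
def ray(d,u,v,z):
    w=R.from_rotvec(d["orientation"]).apply([(u-d["cx"])/d["fx"],-(v-d["cy"])/d["fy"],-1])
    return (d["eye"]+w*(z-d["eye"][2])/w[2])[:2]
def proj(d,p):
    c=R.from_rotvec(d["orientation"]).inv().apply(np.array(p)-d["eye"])
    return np.array([d["cx"]-d["fx"]*c[0]/c[2], d["cy"]+d["fy"]*c[1]/c[2]])
def down(yaw): return (R.from_euler("z",yaw)*R.from_rotvec([np.pi,0,0])).as_rotvec()
def blobs(img,lo,hi,amin=3):
    m=cv2.inRange(cv2.cvtColor(img,cv2.COLOR_BGR2HSV),lo,hi)
    n,l,s,c=cv2.connectedComponentsWithStats(m)
    return [(c[i],s[i]) for i in range(1,n) if s[i][4]>=amin]
E
python3 - <<'E'
from h import *
np.set_printoptions(precision=4,suppress=True)
T=r.get_image("top");S=r.get_image("scene")
for n,d in(("top",T),("scene",S)):
    print(n)
    for c,s in blobs(d["frame"],(4,140,90),(16,255,255),10):
        b=(s[0]+s[2]/2-.5,s[1]+s[3]/2-.5); 
        if s[4]>20: print("orange",c,b,s[2:],ray(d,*b,.0155))
    for c,s in blobs(d["frame"],(14,90,90),(35,255,255),2):
        print("brass",c,s[2:],ray(d,*c,.054),ray(d,*c,.011))
    for c,s in blobs(d["frame"],(100,150,60),(125,255,255),3):
        print("blue",c,s[2:],ray(d,*c,.04),ray(d,*c,.004))
print("rims manual",ray(T,130+198.5/5-.5,210+82.5/5-.5,.0165),ray(T,130+204.5/5-.5,210+309.5/5-.5,.0165))
print("disc",ray(T,130+203/5-.5,210+196/5-.5,.012))
print("flange",ray(T,313+206/5-.5,207+203/5-.5,.046))
P=[ray(T,313+(u-399.5)/5-.5,207+(v+.5)/5-.5,.054) for u,v in((624,168),(573,204),(630,232))]
print("pins",P,np.mean(P,0)); c=np.mean(P,0); print([np.degrees(np.arctan2(*(p-c)[::-1])) for p in P],[np.hypot(*(p-c)) for p in P])
print("cup top",ray(T,145+(687-230+.5)/4-.5,140+(442-400+.5)/4-.5,.024))
print("cup scene rim",ray(S,230+180/2.857-.5,138+(553-400)/2.857-.5,.024))
E
```

```text
top
orange [422.9722   7.2222] (np.float64(426.5), np.float64(9.0)) [32 17 72] [ 0.9661 -0.3752]
orange [168.9375 225.875 ] (np.float64(169.0), np.float64(226.0)) [21 21 96] [0.4856 0.1891]
orange [ 54.56   226.5733] (np.float64(54.5), np.float64(227.0)) [ 32  19 225] [0.485  0.4253]
orange [ 32.2772 232.5644] (np.float64(32.0), np.float64(233.5)) [ 15  10 101] [0.4719 0.4707]
orange [ 49.0204 241.4286] (np.float64(49.5), np.float64(242.5)) [32  8 98] [0.4533 0.4336]
orange [ 45.907 251.814] (np.float64(47.5), np.float64(250.5)) [24  8 43] [0.437  0.4366]
orange [169.7041 271.2245] (np.float64(170.0), np.float64(271.5)) [21 22 98] [0.3931 0.185 ]
brass [354.3088  16.4118] [53  2 68] [ 0.9268 -0.2031] [ 0.9516 -0.2141]
brass [346.1803  41.4754] [48  2 61] [ 0.87   -0.1837] [ 0.892  -0.1937]
brass [165.     217.3333] [3 2 3] [0.5005 0.19  ] [0.5039 0.1987]
brass [173.     217.3333] [3 2 3] [0.5004 0.1741] [0.5038 0.182 ]
brass [160.3333 222.    ] [2 3 3] [0.4913 0.199 ] [0.4943 0.2082]
brass [177.6667 222.    ] [2 3 3] [0.4911 0.1647] [0.494  0.1721]
brass [159.  226.5] [1 2 2] [0.4825
[... 2337 characters left out ...]
345] [ 1.2026 -0.0728] [ 1.2477 -0.0511]
blue [183.0195 174.0272] [ 20  20 257] [0.4381 0.1776] [0.449  0.2105]
blue [453.7202 247.4134] [121 114 554] [ 0.8565 -0.3162] [ 0.8862 -0.3055]
blue [290.25  203.625] [6 2 8] [ 0.6155 -0.0341] [ 0.6343 -0.0107]
rims manual [0.4855 0.1885] [0.3934 0.184 ]
disc [0.4391 0.1865]
flange [ 0.4397 -0.1842]
pins [array([ 0.4531, -0.1902]), array([ 0.4391, -0.1696]), array([ 0.4281, -0.1916])] [ 0.4401 -0.1838]
[np.float64(-26.42180899125243), np.float64(93.89132760483658), np.float64(-147.06075249979594)] [np.float64(0.014479385826317583), np.float64(0.014250520280988648), np.float64(0.0142982874943291)]
cup top [0.6431 0.0022]
cup scene rim [0.6509 0.0068]
```

```bash
python3 - <<'E'
from h import *
np.set_printoptions(precision=3,suppress=True)
W=[.440,.1867]; S=[.4405,-.1848]; C=[.644,.003]; D=np.radians
for n,p,ys in(("W",W,(2.7,182.7)),("S",S,(-26.5,33.5,153.5,-14.5,-38.5)),("C",C,(0,30,-30,60,90,120,150,180,210))):
    for y in ys:
        for z in(.02,.15): print(n,y,z,r.ik([*p,z],down(D(y))))
y=D(182.7)
r.movep([*W,.10],down(y)); r.line_to([*W,.016],vel=.12); r.set_gripper(0.015,50)
s=r.read_state(); print(s["t"],s["tool_pos"],s["ft_force"],s["width"],s["grip_force"])
r.line_to([*W,.14],vel=.15)
s=r.read_state(); print(s["t"],s["tool_pos"],s["ft_force"],s["width"],s["grip_force"])
E
```

```text
W 2.7 0.02 [-0.59   0.511  0.158  2.124 -0.157  0.517 -1.839]
W 2.7 0.15 [-0.606  0.274  0.171  2.063 -0.064  0.809 -1.921]
W 182.7 0.02 [-0.149  0.536 -0.368  2.11   0.356  0.555  0.843]
W 182.7 0.15 [-0.112  0.298 -0.399  2.047  0.156  0.825  1.017]
S -26.5 0.02 [-0.038  0.551  0.457  2.133 -0.457  0.552 -1.278]
S -26.5 0.15 [-0.24   0.327  0.684  2.077 -0.279  0.827 -1.424]
S 33.5 0.02 [-0.119  0.576  0.559  2.136 -0.559  0.576 -0.138]
S 33.5 0.15 [-0.039  0.29   0.44   2.071 -0.169  0.814 -0.484]
S 153.5 0.02 [ 0.305  0.506  0.043  2.122 -0.043  0.514  1.488]
S 153.5 0.15 [ 0.143  0.275  0.228  2.066 -0.085  0.809  1.53 ]
S -14.5 0.02 [-0.28   0.652  0.77   2.14  -0.771  0.651 -0.789]
S -14.5 0.15 [-0.153  0.308  0.577  2.075 -0.228  0.82  -1.265]
S -38.5 0.02 [-0.212  0.615  0.679  2.138 -0.68   0.614 -1.288]
S -38.5 0.15 [-0.414  0.39   0.911  2.082 -0.409  0.856 -1.508]
C 0 0.02 [-0.21   0.722  0.227  1.708 -0.224  0.737 -1.443]
C 0 0.15 [-0.227  0.548  0.249  1.655 -0.158  0.958 -1.493]
C 30 0.02 [-0.178  0.718  0.182  1.707 -0.179  0.733 -0.954]
C 30 0.15 [-0.18   0.543  0.1
[... 369 characters left out ...]
9  1.649 -0.012  0.955 -0.037]
C 120 0.02 [ 0.018  0.712 -0.089  1.699  0.087  0.734  0.41 ]
C 120 0.15 [ 0.002  0.539 -0.067  1.646  0.042  0.958  0.445]
C 150 0.02 [ 0.085  0.718 -0.181  1.697  0.176  0.743  0.865]
C 150 0.15 [ 0.066  0.543 -0.154  1.644  0.097  0.962  0.925]
C 180 0.02 [ 0.151  0.728 -0.273  1.694  0.265  0.756  1.32 ]
C 180 0.15 [ 0.135  0.552 -0.25   1.641  0.158  0.969  1.402]
C 210 0.02 [ 0.226  0.745 -0.379  1.691  0.367  0.776  1.768]
C 210 0.15 [ 0.207  0.564 -0.35   1.638  0.223  0.979  1.876]
3.3 [0.44  0.187 0.016] [-0.584 -0.399  6.182] 0.022997869595227996 50.23618966341019
4.275 [0.439 0.186 0.139] [-0.12   0.163 -3.754] 0.023319765573052553 49.21215936541557
```

```bash
python3 - <<'E'
from h import *
np.set_printoptions(precision=4,suppress=True)
S=[.4405,-.1848]; y=np.radians(165.5)
r.movep([*S,.125],down(y)); r.dwell(.3)
s=r.read_state(); print(s["t"],s["tool_pos"],s["ft_force"],s["width"])
for n in("top","scene"):
    d=r.get_image(n); cv2.imwrite(f"pics/h_{n}.png",d["frame"])
    for c,q in blobs(d["frame"],(4,140,90),(16,255,255),10):
        b=(q[0]+q[2]/2-.5,q[1]+q[3]/2-.5)
        if q[4]>20 and q[2]<40: print(n,b,q[2:],ray(d,*b,.125))
    print(proj(d,[*S,.046]))
a=cv2.imread("pics/h_top.png")[150:330,260:460];b=cv2.imread("pics/h_scene.png")[170:350,160:360]
cv2.imwrite("pics/h.png",cv2.resize(np.hstack([a,b]),None,fx=2,fy=2))
E
```

```text
5.9667 [ 0.4409 -0.1839  0.125 ] [-0.8685 -0.0673 -2.6056] 0.023205880028881274
top (np.float64(409.5), np.float64(5.0)) [26 11 46] [ 0.9095 -0.2945]
top (np.float64(431.0), np.float64(5.5)) [23  2 32] [ 0.9083 -0.3367]
top (np.float64(369.0), np.float64(221.0)) [23 23 80] [ 0.486  -0.1957]
top (np.float64(54.5), np.float64(227.0)) [ 32  19 230] [0.4786 0.3752]
top (np.float64(32.0), np.float64(233.0)) [ 15  11 110] [0.468  0.4152]
top (np.float64(49.0), np.float64(246.5)) [ 33  16 227] [0.4436 0.383 ]
top (np.float64(358.5), np.float64(271.5)) [ 24  24 118] [ 0.3958 -0.1728]
top (np.float64(170.5), np.float64(331.5)) [16 10 54] [0.2947 0.1612]
top (np.float64(372.0), np.float64(344.5)) [ 27  36 274] [ 0.2703 -0.1913]
top (np.float64(171.5), np.float64(349.0)) [ 18  25 153] [0.2653 0.1588]
top (np.float64(386.5), np.float64(370.0)) [12 19 40] [ 0.2277 -0.2145]
[353.9657 246.6984]
scene (np.float64(156.0), np.float64(121.0)) [ 29  23 354] [0.4301 0.2972]
scene (np.float64(285.5), np.float64(258.5)) [ 22  20 106] [ 0.4882 -0.1975]
scene (np.float64(237.0), np.float64(270.0)) [ 23  21 111] [ 0.3965 -0.1731]
[259.5736 285.3858]
```

View pics/h.png

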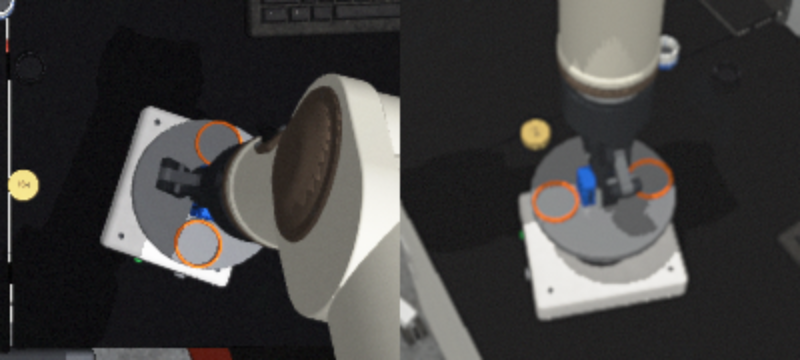

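The hover view shows the wheel level in the gripper. Its rims are at (369,221) and (358.5,271.5) in the top view, which puts it within 1 mm of the spindle. I'll lower it with force monitoring, then turn it.

```bash
python3 - <<'E'
from h import *
np.set_printoptions(precision=4,suppress=True)
S=np.array([.4405,-.1845]); yaw=165.5; z=.125
def st(): 
    r.dwell(.05); s=r.read_state(); return s["t"],s["tool_pos"],s["ft_force"],s["moment"]
f0=np.mean([st()[2][2] for _ in range(4)]); print("f0",f0)
def go(z,yaw,v=.05): r.line_to([*S,z],down(np.radians(yaw)),vel=v)
for z in(.096,.088,.080,.075):
    go(z,yaw); t,p,f,m=st(); print(z,t,p,f,m)
    if f[2]-f0>8 : break
else:
    ok=False
    for i in range(60):
        t,p,f,m=st(); n=f[2]-f0
        print(f"{t:.2f} zc{z:.4f} z{p[2]:.4f} yaw{yaw} n{n:.1f} mz{m[2]:.2f} fxy{f[:2]}")
        if p[2]<.0645 and n>3: ok=True; break
        if n>15: z+=.001
        elif n<3.5: z-=.001
        elif n>8: z+=.0004
        elif yaw>143: yaw-=2
        else: break
        go(z,yaw,.03)
    print(ok,z,yaw)
E
```

```text
f0 -3.157632099730095
0.096 7.05 [ 0.4407 -0.1845  0.0961] [ 0.2397 -0.5258 -2.0547] [-0.0065 -0.0137  0.0081]
0.088 7.4083 [ 0.4403 -0.1844  0.0878] [ 0.2168 -0.7015 -2.8658] [-0.0032 -0.0053 -0.0023]
0.08 7.7667 [ 0.4403 -0.1844  0.0797] [ 0.2597  0.2793 -2.2252] [ 0.0386 -0.0166 -0.0552]
0.075 8.0667 [ 0.4403 -0.1844  0.0748] [ 0.1674 -0.1785 -2.7023] [-0.0233  0.0441  0.0635]
8.12 zc0.0750 z0.0750 yaw165.5 n0.4 mz-0.04 fxy[ 0.2469 -1.2827]
8.42 zc0.0740 z0.0740 yaw165.5 n0.8 mz0.01 fxy[0.596 0.903]
8.72 zc0.0730 z0.0730 yaw165.5 n0.3 mz0.01 fxy[-0.3713 -0.7776]
9.02 zc0.0720 z0.0720 yaw165.5 n0.4 mz-0.04 fxy[0.6173 0.0882]
9.32 zc0.0710 z0.0710 yaw165.5 n1.5 mz-0.02 fxy[ 0.4211 -0.2592]
9.62 zc0.0700 z0.0703 yaw165.5 n4.2 mz0.03 fxy[-0.2237  0.6309]
9.92 zc0.0700 z0.0701 yaw163.5 n4.3 mz0.02 fxy[-0.5117  0.011 ]
10.22 zc0.0700 z0.0700 yaw161.5 n2.3 mz0.03 fxy[ 1.429  -0.8268]
10.52 zc0.0690 z0.0693 yaw161.5 n6.6 mz-0.02 fxy[ 0.742  -1.0653]
10.82 zc0.0690 z0.0686 yaw159.5 n0.9 mz-0.01 fxy[ 1.6245 -0.6421]
11.12 zc0.0680 z0.0678 yaw159.5 n-0.3 mz0.00 fxy[1.0959 0.559 ]
11.42 zc0.0670 z0.0668 yaw159.5 n-0.4 mz-0.00 fxy[0.3946 0.8965]
11.72 zc0.0660 z0.0659 yaw159.5 n-0.5 mz-0.04 fxy[0.6695 1.2688]
12.02 zc0.0650 z0.0649 yaw159.5 n1.5 mz-0.01 fxy[0.1618 2.0765]
12.32 zc0.0640 z0.0639 yaw159.5 n-0.4 mz0.02 fxy[-0.5919  2.3855]
12.62 zc0.0630 z0.0629 yaw159.5 n1.0 mz-0.07 fxy[0.7368 2.1658]
12.92 zc0.0620 z0.0624 yaw159.5 n9.2 mz-0.01 fxy[-2.6755  4.5477]
True 0.061999999999999986 159.5
```

It dropped at about 159.5° and bottomed at z=0.062, which is the seat height. I'll let go, back off and check.

```bash
python3 - <<'E'
from h import *
np.set_printoptions(precision=4,suppress=True)
S=[.4405,-.1845]
r.line_to([*S,.062],down(np.radians(157)),vel=.03)
r.set_gripper(.06)
p=r.read_state()["tool_pos"]
r.line_to([*S,.15],vel=.2)
C=[.644,.003]
r.set_gripper(.07)
r.movep([.56,.0,.25],down(np.radians(90)))
a=[]
for n in("top","scene"):
    d=r.get_image(n); cv2.imwrite(f"pics/s_{n}.png",d["frame"])
    for c,q in blobs(d["frame"],(4,140,90),(16,255,255),10):
        b=(q[0]+q[2]/2-.5,q[1]+q[3]/2-.5)
        if q[4]>20 and q[2]<40: print(n,b,q[2:],ray(d,*b,.062))
print(r.read_state()["t"],r.read_state()["tool_pos"])
a=cv2.imread("pics/s_top.png")[120:300,250:450];b=cv2.imread("pics/s_scene.png")[170:350,180:380]
cv2.imwrite("pics/s.png",cv2.resize(np.hstack([a,b]),None,fx=2,fy=2,interpolation=cv2.INTER_CUBIC))
E
```

```text
top (np.float64(426.5), np.float64(8.5)) [32 18 75] [ 0.9395 -0.355 ]
top (np.float64(55.0), np.float64(227.0)) [ 31  19 225] [0.4823 0.403 ]
top (np.float64(32.0), np.float64(233.0)) [ 15  11 108] [0.4709 0.4472]
top (np.float64(49.0), np.float64(247.0)) [ 33  17 223] [0.4435 0.4123]
scene (np.float64(156.0), np.float64(121.0)) [ 29  23 349] [0.4507 0.3721]
scene (np.float64(284.0), np.float64(279.0)) [21 19 91] [ 0.485  -0.2046]
scene (np.float64(238.0), np.float64(284.5)) [21 20 98] [ 0.3999 -0.1691]
15.9333 [ 0.5595 -0.0011  0.2495]
```

View pics/s.png

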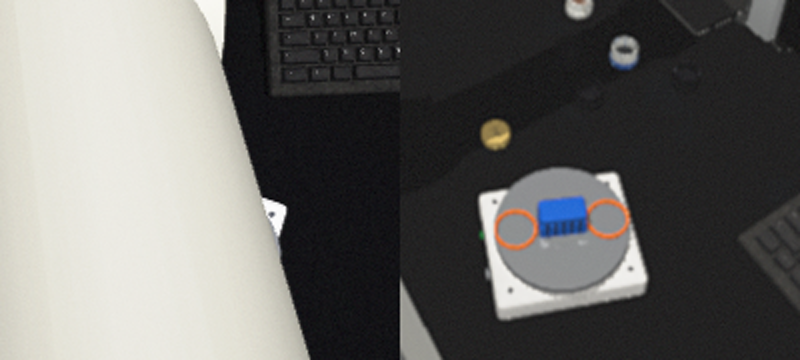

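The wheel sits flat and level over the spinner, with rims at (284,279) and (238,284.5) in the scene view, an angle of -22.6°. Next, an enlarged crop to refine the cup position.

```bash
python3 - <<'E'
import cv2,numpy as np
t=cv2.imread("pics/top0.png")[136:166,245:275]; s=cv2.imread("pics/s_scene.png")[180:210,277:307]
cv2.imwrite("pics/c.png",np.hstack([cv2.resize(i,(390,390),interpolation=cv2.INTER_NEAREST) for i in(t,s)]))
E
```

```text
(no output)
```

View pics/c.png

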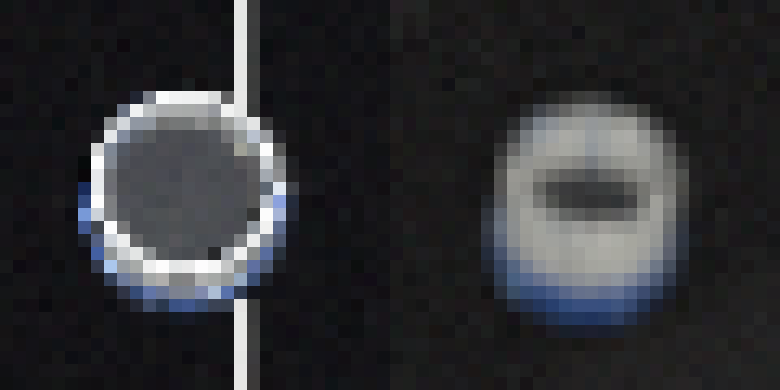

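The top view has the cup rim centred near (259.0,149.5). In the scene view the whole cup spans columns 284–307 and rows 186.6–204.5. I'll fit the cup cylinder to those outlines in both views.

```bash
python3 - <<'E'
from h import *
from scipy.optimize import least_squares
np.set_printoptions(precision=4,suppress=True)
T=r.get_image("top");S=r.get_image("scene")
th=np.linspace(0,2*np.pi,90)
def box(d,x,y):
    P=np.array([proj(d,[x+.017*np.cos(a),y+.017*np.sin(a),z]) for a in th for z in(0,.024)])
    return np.r_[P.min(0),P.max(0)]
def px(ox,oy,a): return np.array([ox+a[0]/13-.5,oy+a[1]/13-.5,ox+a[2]/13-.5,oy+a[3]/13-.5])
for d,m in((T,px(245,136,(79,91,298,312))),(S,px(277,180,(92,92,300,325)))):
    q=least_squares(lambda p:box(d,*p)-m,[.645,.003],x_scale=.01); print(q.x,q.fun)
print("top rim",ray(T,259,149.5,.024))
E
```

```text
[0.6438 0.0019] [ 0.342  -0.5812 -0.3421  0.5915]
[0.6472 0.004 ] [ 0.7407  0.5823 -0.7289 -0.541 ]
top rim [0.6445 0.0019]
```

```bash
python3 - <<'E'
from h import *
np.set_printoptions(precision=4,suppress=True)
C=[.6455,.0028]; q=np.radians
r.set_gripper(.055)
r.movep([*C,.07],down(q(67.4))); r.line_to([*C,.007],vel=.1); r.set_gripper(.02,20)
s=r.read_state(); print(s["t"],s["tool_pos"],s["ft_force"],s["width"],s["grip_force"])
r.set_gripper(.055); 
r.line_to([*C,.055],vel=.15); r.line_to([*C,.055],down(q(157.4)),vel=.15); r.line_to([*C,.007],vel=.1); r.set_gripper(.02,20)
s=r.read_state(); print(s["t"],s["tool_pos"],s["ft_force"],s["width"],s["grip_force"])
r.line_to([*C,.14],vel=.15)
# hover over pocket_1 or 2
ax=np.array([.4412,-.1848]); a=q(-22.6)
P=ax+.046*np.array([np.cos(a),np.sin(a)])
r.movep([*P,.13],down(q(157.4))); r.dwell(.3)
s=r.read_state(); print(P,s["t"],s["tool_pos"],s["ft_force"],s["width"],s["grip_force"])
d=r.get_image("scene"); cv2.imwrite("pics/p.png",d["frame"])
d=r.get_image("top"); cv2.imwrite("pics/pt.png",d["frame"])
a=cv2.imread("pics/pt.png")[180:280,310:410];b=cv2.imread("pics/p.png")[220:320,210:310]
cv2.imwrite("pics/p2.png",cv2.resize(np.hstack([a,b]),None,fx=4,fy=4,interpolation=cv2.INTER_CUBIC))
E
```

```text
18.2667 [0.6463 0.0028 0.0079] [0.5707 0.7082 3.7236] 0.029560456512921773 21.028108611353673
21.7833 [0.6462 0.0029 0.0078] [-0.0394 -0.0015  1.8453] 0.02975353545604115 21.041630838008132
[ 0.4837 -0.2025] 24.1417 [ 0.4845 -0.2014  0.13  ] [-0.6499 -0.9404 -0.303 ] 0.030029522140779044 20.899206329486333
```

View pics/p2.png

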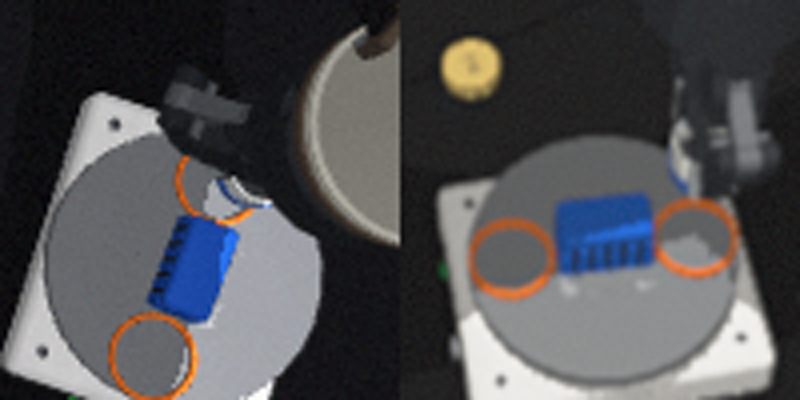

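The hover view shows the cup held upright above the +x pocket (rim near (284,279) in the scene view). I'll correct the small TCP offset, then lower with force monitoring.

```bash
python3 - <<'E'
from h import *
np.set_printoptions(precision=4,suppress=True)
a=np.radians(-22.8); rot=down(np.radians(157.2)); ex=np.array([np.cos(a),np.sin(a)]); ey=np.array([-ex[1],ex[0]])
P=np.array([.4411,-.1848])+.046*ex
def st(n=3):
    L=[]
    for _ in range(n): r.dwell(.04); L.append(r.read_state())
    return L[-1]["t"],L[-1]["tool_pos"],np.mean([l["ft_force"] for l in L],0)
r.line_to([*P,.078],rot,vel=.1); t,p,f0=st(); c=P-p[:2]; print(t,p,f0,"corr",c)
ok=False
for o in((0,0),(1.5,0),(-1.5,0),(0,1.2),(0,-1.2),(2.5,0),(-2.5,0)):
    Q=P+c+(o[0]*ex+o[1]*ey)/1000; z=.074
    r.line_to([*Q,z],vel=.1)
    while z>.0655:
        z-=.001; r.line_to([*Q,z],vel=.03); t,p,f=st(2); n=f[2]-f0[2]
        if n>3.5: break
    print(o,t,p,f-f0,z)
    if p[2]<.0672: ok=True; break
print(ok)
if ok:
    r.set_gripper(.05); r.line_to([*Q,.16],vel=.15)
    r.movep([.35,.25,.25],rot)
    for n in("top","scene"):
        d=r.get_image(n); cv2.imwrite(f"pics/e_{n}.png",d["frame"])
    x=cv2.imread("pics/e_top.png")[130:290,240:410];y=cv2.imread("pics/e_scene.png")[180:340,190:360]
    cv2.imwrite("pics/e.png",cv2.resize(np.hstack([x,y]),(800,376),interpolation=cv2.INTER_CUBIC))
print(r.read_state()["t"])
E
```

```text
25.0333 [ 0.4842 -0.2028  0.0787] [ 0.5619 -0.0791 -0.0531] corr [-0.0007  0.0002]
(0, 0) 28.2833 [ 0.4832 -0.2026  0.0654] [-1.0944 -0.1747  4.1368] 0.06499999999999999
True
31.25
```

View pics/e.png

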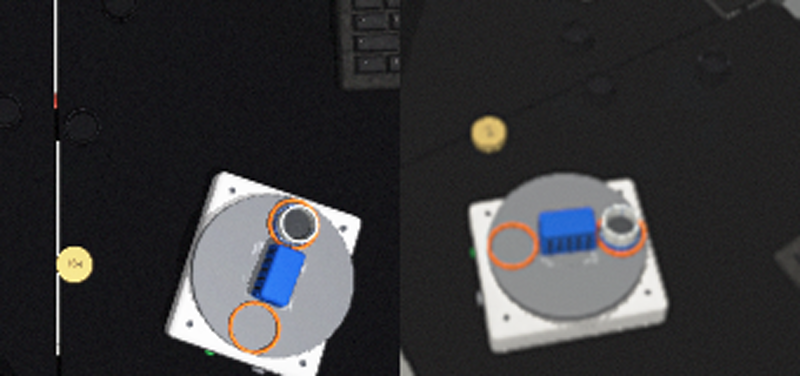

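The final view shows the cup upright inside the upper/right pocket, at (298,222) in the top crop, and its foot reached the pocket-floor height. The wheel is flat on the flange. The brass disc hasn't moved, and the robot is clear, so I'm handing in.

```bash
python3 -c "
from workcell import r
print(r.sign_off())"
```

```text
the job is handed in; nothing more can be done
None
```

The job is handed in at about 31 s: the wheel dropped over the drive pins and sits down on the flange, and the blue-foot cup stands upright in one pocket; the brass disc was untouched and I never moved near the white cups.

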